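# Put the archive's hand stamps back in their rests

### The job

Put the four hand stamps away: each belongs upright in the felt-lined tray whose outline matches its mount in shape and size, standing flat on the felt inside the rim. Set each one down, do not drop it, and leave the mug and the stapler where they are.

Things in the scene. Friction and masses are not known exactly. Their poses are not given: they have to be found in the camera images.
- stamp_big_mid (a point): Hand stamp standing on the desk, round wooden mount 68 mm in diameter; grip: upright round cylinder 24 mm in diameter, dark wood, from 34 to 76 mm above the underside and centred over the mount. Mount top 24 mm above the underside, thin brass neck between, 76 mm tall in all; about 0.05 to 0.2 kg. Point: on its axis, half-way up (38 mm above the underside); z up.
- stamp_small_mid (a point): Hand stamp standing on the desk, round wooden mount 40 mm in diameter; grip: upright round cylinder 20 mm in diameter, dark wood, from 34 to 76 mm above the underside and centred over the mount. Mount top 24 mm above the underside, thin brass neck between, 76 mm tall in all; about 0.05 to 0.2 kg. Point: on its axis, half-way up (38 mm above the underside); z up.
- stamp_long_mid (a point): Hand stamp standing on the desk, oblong wooden mount 80 mm (its x) by 30 mm (its y); grip: upright bar 44 mm (x) by 16 mm (y), dark wood, from 34 to 76 mm above the underside and centred over the mount. Mount top 24 mm above the underside, thin brass neck between, 76 mm tall in all; about 0.05 to 0.2 kg. Point: on its axis, half-way up (38 mm above the underside); z up.
- stamp_square_mid (a point): Hand stamp standing on the desk, square wooden mount 46 by 46 mm; grip: upright square post 18 by 18 mm, sides parallel to those of the mount, dark wood, from 34 to 76 mm above the underside and centred over the mount. Mount top 24 mm above the underside, thin brass neck between, 76 mm tall in all; about 0.05 to 0.2 kg. Point: on its axis, half-way up (38 mm above the underside); z up.
- rest_big: Low felt-lined steel tray fixed to the desk, round, inside 84 mm in diameter: 8 mm larger all round than the matching stamp. Wall 3 mm thick; rim top 8 mm above the desk, felt floor 3 mm above the desk. Origin: centre, at desk height; z up.
- rest_small: Low felt-lined steel tray fixed to the desk, round, inside 56 mm in diameter: 8 mm larger all round than the matching stamp. Wall 3 mm thick; rim top 8 mm above the desk, felt floor 3 mm above the desk. Origin: centre, at desk height; z up.
- rest_long: Low felt-lined steel tray fixed to the desk, oblong, inside 96 mm (its x) by 46 mm (its y): 8 mm larger all round than the matching stamp. Wall 3 mm thick; rim top 8 mm above the desk, felt floor 3 mm above the desk. Origin: centre, at desk height; z up.
- rest_square: Low felt-lined steel tray fixed to the desk, square, inside 62 by 62 mm: 8 mm larger all round than the matching stamp. Wall 3 mm thick; rim top 8 mm above the desk, felt floor 3 mm above the desk. Origin: centre, at desk height; z up.
- mug: Bystander: white mug 80 mm in diameter, 95 mm tall, handle to its +y, beside the work on the left. Origin: centre of its underside.
- stapler: Bystander: black stapler 145 mm long (its x), 36 mm wide, 65 mm tall, beside the work on the right. Origin: centre of its underside.
Things that resemble listed ones, but are neither listed nor needed, are in the scene too. Leave any pink or turquoise look-alike of the part that bears stamp_small_mid alone.

How it is judged:
At the end, for the whole second after the job is handed in: Every stamp stands in the tray of its own outline: axis within 13 mm of the tray centre, underside within 3 mm of the felt, within 0.06 rad of upright, at rest (horizontal distance between stamp_big_mid and rest_big below 0.013 m and z of stamp_big_mid in the frame of rest_big below 0.044 m and angle between each of stamp_big_mid, stamp_small_mid, stamp_long_mid, stamp_square_mid's own z axis and vertical below 0.06 rad and linear speed of each of stamp_big, stamp_small, stamp_long, stamp_square below 0.01 m/s and horizontal distance between stamp_small_mid and rest_small below 0.013 m and z of stamp_small_mid in the frame of rest_small below 0.044 m and horizontal distance between stamp_long_mid and rest_long below 0.013 m and z of stamp_long_mid in the frame of rest_long below 0.044 m and horizontal distance between stamp_square_mid and rest_square below 0.013 m and z of stamp_square_mid in the frame of rest_square below 0.044 m); the robot touches nothing.
It fails at once if a stamp is dropped (falls free at more than 0.8 m/s, a drop of over 30 mm) ((linear speed of stamp_big above 0.8 m/s and contact force between stamp_big and the fingers below 0.05 N) or (linear speed of stamp_small above 0.8 m/s and contact force between stamp_small and the fingers below 0.05 N) or (linear speed of stamp_long above 0.8 m/s and contact force between stamp_long and the fingers below 0.05 N) or (linear speed of stamp_square above 0.8 m/s and contact force between stamp_square and the fingers below 0.05 N)).
It fails at once if the mug is shifted more than 20 mm (distance of mug from where it was at the start of the episode above 0.02 m).
It fails at once if the stapler is shifted more than 20 mm (distance of stapler from where it was at the start of the episode above 0.02 m).
It also fails if it takes over 96 s, if anything falls off the work surface, if the arm or the gripper's body presses on something with over 40 N, if the wrist force passes 120 N, or if a joint passes its speed limit or range.

### The arm

A 6-joint arm with a two-finger parallel gripper is mounted at the origin on the work surface. World frame = base frame: x ahead of the robot, y to its left, z up, the work surface at z = 0. Lengths are in m, angles in rad, forces in N, time in s.
With the tool pointing down it reaches from about 0.35 to 0.975 m from the base axis. Payload 17.4 kg.
Tool frame: the origin (TCP) lies at the very end of the fingers, on their centre line; the grasp point (between the pads) lies 19 mm behind it (env.pinch_z is the distance from the TCP to the grasp point, in m); z points along the fingers, y is the line along which they close (so a half turn about z gives the same grasp; the last joint's range is limited). The gripper opens to 85 mm and grips with 20 to 120 N. Pads are 22 mm wide; open, the fingers measure 114 mm over their backs; the gripper's body (76 mm by 85 mm) begins 54 mm behind the grasp point. The pads swing forward as they close: fully open they stand 13 mm farther back than shut.
Start: joints at [-1.16, 0.116, 1.442, -0, 1.584, -0.038], TCP at [0.293, -0.608, 0.231] pointing down, gripper open.
Joint ranges: [-2.83, 2.83], [-0.83, 2.19], [0.07, 2.5], [-1.14, 4.28], [0.01, 3], [-2.97, 2.97]. Speed limits (rad/s): [1.89, 1.89, 2.22, 3.14, 3.14, 3.14].

### API

Orientations are given as [roll, pitch, yaw] about the fixed x, y, z axes, in that order (R = Rz(yaw) Ry(pitch) Rx(roll)).
In Python, from workcell import env, eyes gives the robot as it stands. The module is installed in compiled form; this text tells all that it offers.
- The arm moves only by the shell command python3 -m inch 'ROWS' [FORCE]. ROWS is JSON, a list that holds one entry, the list of rows, each a list of 5 numbers: the opening, from 0 (shut) to 1 (fully open), then the shift along the tool's x, y, z scaled (see below), then the turn about the tool's z scaled (see below). A call has 1 to 20 rows; each row shifts and turns the commanded pose from where the row before left it, along the tool's axes as they then stand; what a row does not reach is not made up. The controller multiplies each number of a shift by 400 mm and each number of a turn by 90 degrees. A row lasts 1/8 s, in which the tool goes at most 62.5 mm and 10.7 degrees, less where a joint would pass 70% of its speed; a pose out of reach is approached as far as the arm can. A call with a number of a shift or a turn outside -1 to 1 is refused whole. A call with a gripper value outside its range is refused whole. The fingers move at their own pace and stop on an object; FORCE is the grip in N (left out, the last holds). Time passes only in rows, so rows that do not move let the fingers close. It gives the time, the measured TCP pose, the force, the opening and the grip force at its end, in the units of the state.
- env.sense(): the state, without advancing time (a new reading comes with each control period).
- eyes.get_image(name): name is "side" or "top" or "wrist"; returns (picture, depth): 384x512x3 uint8, red, green, blue; 384x512 float32, m along the optical axis (not along the pixel's ray), 0 where there is no reading.
- eyes.camera_params(name): a dict with "mtx" (3x3 intrinsics, pixels), "world_to_cam" (4x4, takes a point from world to camera coordinates). Camera axes: x right, y down, z forward; pixel columns grow to the right and rows downward; lengths in m; the calibration is good to about 2 mm. A picture is of the moment at which its call begins: read the wrist's pose just before it. camera_params takes no time and is no camera call; for the wrist camera it gives the pose at the moment of the call.
- env.hand_in(): hands the job in; it is judged then, once.
The state is a dict: "time_s": time; "qpos": joint angles; "dq": joint speeds; "joint_efforts": joint torques, N m; "tcp_pos": TCP position; "eef_rot": TCP orientation; "ft_force": force on the tool from outside, world axes, zero at the start; "ft_torque": the same for the moment, N m; "width": finger opening in m; "grasp_force": force on a finger pad.
Only numpy, scipy, OpenCV 4.12 (cv2) and the standard library are available. Lean on these libraries where they do the work, as an engineer would, in place of code of your own. Each camera call takes 0.05 s, during which the arm holds its last target. There are 200 camera calls.

## Working session

There is one attempt and no reset: what is moved stays moved. The work goes in short steps, Python scripts to look and compute and a shell command to move; the robot and the scene stay as the last step left them, time stands still between calls to the robot, and variables do not carry over. Pictures are saved under pics/ and viewed, at most 14 in all, crops included, and the job is handed in when it is done.

```bash
mkdir -p pics; python3 - <<'E'
from workcell import env, eyes
import cv2, numpy as np
for n in ["top","side"]:
    im,d=eyes.get_image(n); p=eyes.camera_params(n)
    np.savez(f"pics/{n}0.npz",im=im,d=d,K=p["mtx"],T=p["world_to_cam"])
    cv2.imwrite(f"pics/{n}0.png",im[...,::-1]); print(n,np.round(p["mtx"],1).tolist(),np.round(p["world_to_cam"],3).tolist())
s=env.sense();print(s,env.pinch_z)
E
```

```text
top [[414.2, 0.0, 249.7], [0.0, 414.2, 193.8], [0.0, 0.0, 1.0]] [[0.113, -0.994, 0.003, -0.062], [-0.974, -0.111, -0.198, 0.512], [0.197, 0.02, -0.98, 1.411], [0.0, 0.0, 0.0, 1.0]]
side [[460.6, 0.0, 247.6], [0.0, 460.6, 187.6], [0.0, 0.0, 1.0]] [[-0.734, -0.679, 0.008, 0.358], [-0.446, 0.473, -0.76, 0.279], [0.512, -0.562, -0.65, 1.177], [0.0, 0.0, 0.0, 1.0]]
{'time_s': 0.1, 'qpos': array([-1.15981894e+00,  1.16468796e-01,  1.44218796e+00, -5.14573743e-06,
        1.58400576e+00, -3.77676265e-02]), 'dq': array([ 0.00033241, -0.00015721, -0.00082757, -0.00033827, -0.00043866,
        0.00228376]), 'joint_efforts': array([ 2.15382017e-03, -7.33667564e+01, -6.33786750e+01,  1.09444827e-07,
        5.31308367e-03, -4.09319989e-05]), 'tcp_pos': array([ 0.2927827 , -0.60801266,  0.23062176]), 'eef_rot': array([-3.14052336e+00, -3.52549309e-05,  4.48744924e-01]), 'ft_force': array([ 0.59005121, -0.47955247, -0.26441637]), 'ft_torque': array([-0.00042846,  0.04157493, -0.02373393]), 'grasp_force': 0.0, 'width': 0.08530265033736101} 0.0187
```

View pics/top0.png

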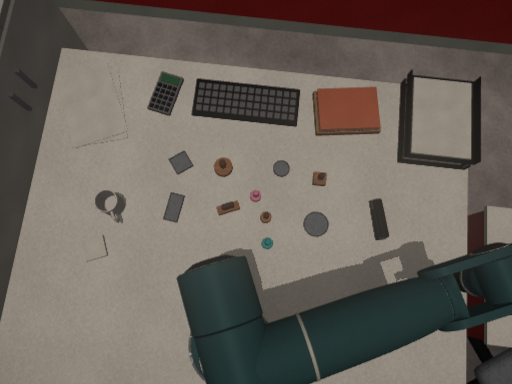

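View pics/side0.png

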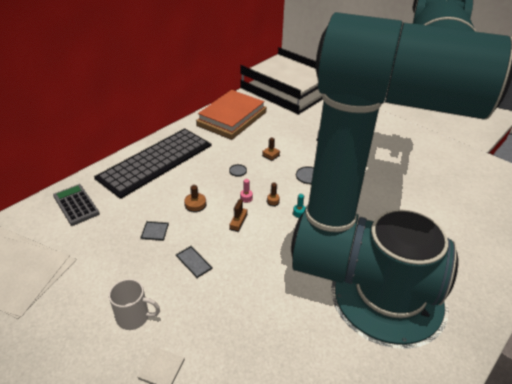

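Top view: big stamp (223,167), long (228,208), square (319,179). There are three small stamps: wood (266,217), pink (255,196) and turquoise (267,243). The wooden one fits; pink and turquoise are look-alikes to leave alone. Trays: square (181,162), long (174,207), small round (281,168), big round (316,224). Next is an enlarged crop to confirm this, plus the measurements.

```bash
cat > h.py <<'E'
import cv2, numpy as np
def ray(K,T,uv,z):
    R,t=T[:3,:3],T[:3,3]; c=-R.T@t
    d=R.T@np.linalg.inv(K)@np.array([uv[0],uv[1],1.]); return c+d*(z-c[2])/d[2]
def proj(K,T,p):
    q=K@(T[:3,:3]@np.asarray(p)+T[:3,3]); return q[:2]/q[2]
def rect(K,T,mask,z):
    "largest contour -> plane z -> centre, sizes, yaw of the long side (world)"
    cs,_=cv2.findContours(mask.astype(np.uint8),cv2.RETR_EXTERNAL,cv2.CHAIN_APPROX_NONE)
    c=max(cs,key=cv2.contourArea)[:,0,:]
    P=np.array([ray(K,T,u,z)[:2] for u in c])
    (x,y),(w,h),a=cv2.minAreaRect((P*1000).astype(np.float32))
    if h>w: w,h,a=h,w,a+90
    return x/1000,y/1000,w,h,(a+90)%180-90
E
python3 - <<'E'
from h import *
f=np.load("pics/top0.npz"); im,d,K,T=f["im"],f["d"],f["K"],f["T"]
big=cv2.resize(im[130:260,140:350],None,fx=3.8,fy=3.8,interpolation=cv2.INTER_CUBIC)
cv2.imwrite("pics/crop0.png",big[...,::-1])
hsv=cv2.cvtColor(im,cv2.COLOR_RGB2HSV)
H,S,V=[hsv[...,i].astype(int) for i in range(3)]
def comps(m,z,lab):
    n,l,st,ce=cv2.connectedComponentsWithStats(m.astype(np.uint8))
    for i in range(1,n):
        x,y,w,h,a=st[i]
        if a>25 and 130<x<345 and 140<y<260: print(lab,ce[i].round(1),a,np.round(rect(K,T,l==i,z),3))
comps((S>90)&((H<20)|(H>172)),.024,"wood")
comps((S<60)&(V<120),.008,"tray")
E
```

```text
wood [222.8 166.4] 235 [ 0.611  0.107 64.206 62.002  6.99 ]
wood [318.9 178.9] 115 [ 0.607 -0.246 44.772 43.446  4.412]
wood [255.3 195.6] 73 [ 5.1700e-01 -2.4000e-02  3.2994e+01  3.2374e+01  6.4420e+00]
wood [227.5 207.9] 130 [ 4.6200e-01  6.9000e-02  7.7616e+01  2.9216e+01 -6.5834e+01]
wood [265.3 216.9] 73 [ 0.444 -0.068 35.909 32.064  6.167]
tray [180.5 162.1] 353 [ 0.614  0.264 72.082 69.468 37.052]
tray [280.8 168. ] 228 [ 0.634 -0.106 61.086 59.006  5.838]
tray [173.5 206.9] 437 [  0.445   0.265 103.938  54.91   -7.413]
tray [315.5 223.7] 512 [  0.443  -0.249  90.531  89.355 -46.935]
```

View pics/crop0.png

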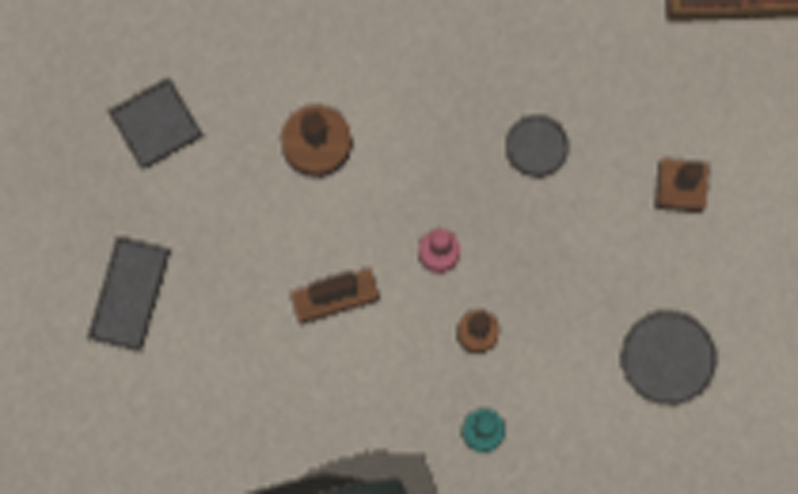

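The crop confirms it. The small stamp to use is the wooden one at crop (478,330); pink (438,250) and turquoise (483,430) stay. The yaw is already good for it, so I'll move over it and look with the wrist camera.

```bash
cat >> h.py <<'E'
def go(x,y,z,yaw_deg=None,step=.14):
    "print shift in tool axes (units of 0.4 m) and turn (units of 90 deg) to reach a TCP pose; shift is in the CURRENT axes"
    from workcell import env
    s=env.sense(); p=s["tcp_pos"]; a=s["eef_rot"][2]
    d=np.array([x,y,z])-p; c,n=np.cos(a),np.sin(a)
    t=np.array([c*d[0]+n*d[1], n*d[0]-c*d[1], -d[2]])/.4
    print("at",p.round(4),"yaw",np.degrees(a).round(2),"w",round(s["width"],4),"t",s["time_s"])
    k=int(np.ceil(np.linalg.norm(t)/step)); print("shift total",t.round(4),"rows",k,"each",(t/k).round(4))
    if yaw_deg is not None:
        print("turn total",(-(yaw_deg-np.degrees(a))/90).round(4))
        b=np.radians(yaw_deg); c,n=np.cos(b),np.sin(b)
        print("shift in FINAL axes",(np.array([c*d[0]+n*d[1], n*d[0]-c*d[1], -d[2]])/.4).round(4))
E
python3 -c "
from h import *
go(.444,-.068,.23)"
```

```text
at [ 0.2928 -0.608   0.2306] yaw 25.71 w 0.0853 t 0.1
shift total [ 0.9263 -1.0524  0.0016] rows 11 each [ 0.0842 -0.0957  0.0001]
```

```bash
python3 -m inch '[[[1,0.084,-0.096,0,0],[1,0.084,-0.096,0,0],[1,0.084,-0.096,0,0],[1,0.084,-0.096,0,0],[1,0.084,-0.096,0,0],[1,0.084,-0.096,0,0],[1,0.084,-0.096,0,0],[1,0.084,-0.096,0,0],[1,0.084,-0.096,0,0],[1,0.084,-0.096,0,0],[1,0.084,-0.096,0,0],[1,0,0,0,0],[1,0,0,0,0]]]' 60
cat > look.py <<'E'
import sys; from h import *; from workcell import env,eyes
n=sys.argv[1]; c=sys.argv[2] if len(sys.argv)>2 else "wrist"
p=eyes.camera_params(c); im,d=eyes.get_image(c)
np.savez(f"pics/{n}.npz",im=im,d=d,K=p["mtx"],T=p["world_to_cam"]); cv2.imwrite(f"pics/{n}.png",im[...,::-1])
K,T=p["mtx"],p["world_to_cam"]
hsv=cv2.cvtColor(im,cv2.COLOR_RGB2HSV); H,S,V=[hsv[...,i].astype(int) for i in range(3)]
def comps(m,z,lab):
    n,l,st,ce=cv2.connectedComponentsWithStats(m.astype(np.uint8))
    for i in range(1,n):
        x,y,w,h,a=st[i]
        if a>150: print(lab,ce[i].round(1),a,"edge" if x==0 or y==0 or x+w==512 or y+h==384 else "",np.round(rect(K,T,l==i,z),3))
comps((S>90)&((H<20)|(H>172)),.024,"wood")
comps((S>60)&((H<20)|(H>172))&(V<75),.076,"grip")
comps((S<60)&(V<120),.008,"tray")
print("cam",(-T[:3,:3].T@T[:3,3]).round(3), T[:3,:3].round(2).tolist())
E
python3 look.py w1; python3 -c "
from h import *
go(.444,-.068,.23)"
```

```text
time_s: 1.72
tcp_pos: [0.4425, -0.0674, 0.2311]
eef_rot: [-3.142, 0.0, 0.45]
ft_force: [-0.4, 0.4, 0.5]
width: 0.0854
grasp_force: 0.0
wood [449.7 109.5] 2113  [  0.609  -0.256  80.155  48.545 -87.117]
wood [163.5 103. ] 1719  [ 4.6700e-01  6.7000e-02  8.5041e+01  2.8709e+01 -6.6806e+01]
wood [258.1 164. ] 733  [ 4.4900e-01 -7.0000e-02  3.9054e+01  3.7859e+01  7.1082e+01]
grip [427.5 107.4] 291  [ 0.586 -0.199 48.965 27.17  39.2  ]
grip [167.5 102.7] 222  [ 4.7300e-01  5.3000e-02  3.3021e+01  1.4663e+01 -6.4241e+01]
grip [464.9 110.4] 512  [  0.603  -0.234  37.169  17.895 -64.241]
grip [258.5 170.9] 286  [ 0.452 -0.068 22.797 17.806 25.755]
tray [17.9 41.3] 2834 edge [  0.448   0.256 102.706  50.285  -7.56 ]
tray [356.4  33.8] 2108  [  0.635  -0.107  61.347  60.259 -64.236]
tray [369.3 216.3] 2295  [ 0.446 -0.25  90.645 87.181 79.067]
tray [498.  273.5] 1185 edge [  0.451  -0.47  179.428  60.731  42.236]
tray [250.7 336.2] 22546 edge [ 2.07000e-01 -1.84000e-01  9.30099e+02  2.82577e+02 -6.42670e+01]
cam [ 0.515 -0.032  0.373] [[0.43, -0.9, 0.0], [-0.85, -0.41, 0.32], [-0.28, -0.14, -0.95]]
at [ 0.4424 -0.0678  0.2311] yaw 25.69 w 0.0852 t 1.775
shift total [0.0034 0.0021 0.0029] rows 1 each [0.0034 0.0021 0.0029]
```

View pics/w1.png

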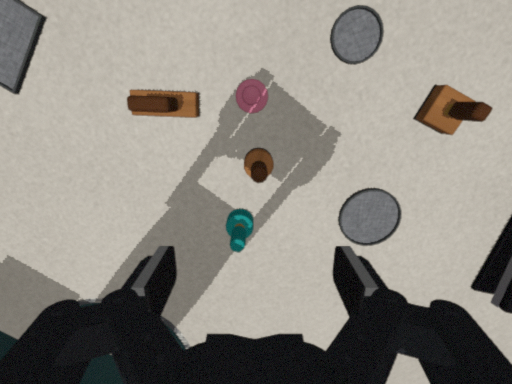

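The wrist view shows the wooden small stamp at (258,165), between pink (252,96) and turquoise (239,225). Both views agree on about (0.447,-0.069). The long stamp is at (163,103). Going down to grasp.

```bash
python3 -c "
from h import *
go(.447,-.069,.037)"
python3 -m inch '[[[1,0.009,0.008,0.1,0],[1,0,0,0.1,0],[1,0,0,0.1,0],[1,0,0,0.1,0],[1,0,0,0.085,0],[1,0,0,0,0],[1,0,0,0,0],[0,0,0,0,0],[0,0,0,0,0],[0,0,0,0,0],[0,0,0,0,0],[0,0,0,0,0],[0,0,0,0,0]]]' 40
```

```text
at [ 0.4424 -0.0678  0.2311] yaw 25.69 w 0.0852 t 1.775
shift total [0.0091 0.0076 0.4854] rows 4 each [0.0023 0.0019 0.1213]
time_s: 3.4
tcp_pos: [0.4472, -0.0685, 0.0372]
eef_rot: [-3.141, 0.0, 0.449]
ft_force: [0.0, 0.4, -1.1]
width: 0.0188
grasp_force: 39.0
```

```bash
python3 -m inch '[[[0,0,0,-0.04,0],[0,0,0,-0.08,0],[0,0,0,-0.09,0],[0,0,0,-0.09,0],[0,0,0,0,0]]]'
python3 -c "
from h import *
go(.634,-.1065,.16)"
```

```text
time_s: 4.03
tcp_pos: [0.4483, -0.0688, 0.1612]
eef_rot: [3.138, -0.004, 0.449]
ft_force: [-0.1, -0.4, -1.2]
width: 0.0189
grasp_force: 39.1
at [ 0.4483 -0.0688  0.1612] yaw 25.72 w 0.0189 t 4.025
shift total [0.3773 0.2864 0.0031] rows 4 each [0.0943 0.0716 0.0008]
```

```bash
python3 -m inch '[[[0,0.075,0.057,0,0],[0,0.075,0.057,0,0],[0,0.075,0.057,0,0],[0,0.075,0.057,0,0],[0,0.075,0.057,0,0],[0,0,0,0,0],[0,0,0,0,0]]]'
python3 look.py w2;python3 look.py t2 top; python3 -c "
from h import *
go(.634,-.1065,.04)"
```

```text
time_s: 4.9
tcp_pos: [0.6313, -0.106, 0.1567]
eef_rot: [-3.141, 0.001, 0.449]
ft_force: [-0.6, 0.5, -1.0]
width: 0.019
grasp_force: 39.3
wood [465.2  64.3] 4456 edge [  0.828  -0.254  98.29   94.836 -81.211]
wood [496.5  76.6] 2300 edge [ 0.82  -0.255 86.202 39.038 42.213]
wood [ 50.7 105.2] 5056 edge [  0.617   0.105  88.882  66.863 -80.618]
wood [254.3 249.1] 4210  [  0.554  -0.142 137.179  65.437  23.795]
wood [361.6 252. ] 2152  [ 0.612 -0.258 88.558 51.751 81.709]
wood [ 47.7 249.6] 3432 edge [ 4.58000e-01  7.60000e-02  1.38221e+02  5.82440e+01 -4.12910e+01]
grip [ 31.  106.7] 937  [  0.625   0.085  35.573  20.675 -64.277]
grip [254.2 270.2] 2459  [ 0.568 -0.137 77.86  39.794 25.733]
grip [ 35.9 257.7] 1147 edge [ 4.9000e-01  5.3000e-02  6.3354e+01  3.0928e+01 -3.3368e+01]
grip [369.7 264.4] 475  [ 0.621 -0.231 35.337 17.672 64.267]
tray [360.3  12.8] 1700 edge [  0.808  -0.119  81.471  29.622 -64.285]
tray [485.4  53.6] 1305 edge [  0.827  -0.257 107.899  52.732  42.213]
tray [260.  173.4] 2178  [ 0.629 -0.112 80.161 60.936 21.873]
tray [259.  335.1] 30405 edge [ 4.64000e-01 -1
[... 761 characters left out ...]
164.5  95.1] 880  [  0.879   0.362 165.036  96.322 -11.559]
tray [246.6 195.2] 12343 edge [ 3.940000e-01  8.800000e-02  1.177578e+03  5.829440e+02 -9.097000e+00]
tray [180.4 162. ] 347  [ 0.614  0.265 69.916 69.425 36.796]
tray [111.  203.6] 506  [  0.433   0.485 137.92   89.289  61.958]
tray [173.5 206.9] 436  [  0.445   0.265 103.878  54.789  -7.544]
tray [378.2 219. ] 589  [  0.487  -0.472 149.482  53.587  13.464]
tray [315.5 223.7] 512  [  0.443  -0.249  90.531  89.355 -46.935]
cam [ 0.227 -0.033  1.484] [[0.11, -0.99, 0.0], [-0.97, -0.11, -0.2], [0.2, 0.02, -0.98]]
at [ 0.6311 -0.106   0.1574] yaw 25.71 w 0.0191 t 5.0
shift total [0.0059 0.0041 0.2935] rows 3 each [0.002  0.0014 0.0978]
```

View pics/w2.png

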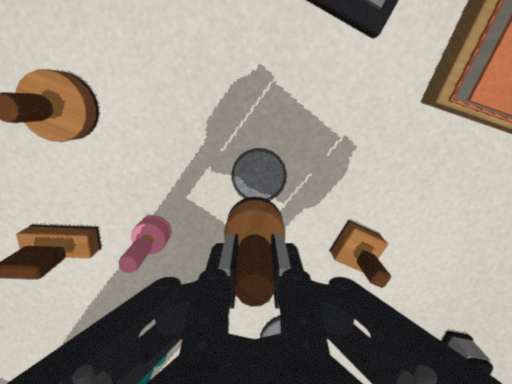

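The small stamp is held upright in front of its tray at (259,173). I'll check the stamp's offset along the tool x axis from the mount's front edge, at about (254,197).

```bash
python3 - <<'E'
from h import *; from workcell import env
f=np.load("pics/w2.npz"); K,T=f["K"],f["T"]; s=env.sense(); p=s["tcp_pos"]; a=s["eef_rot"][2]
for uv,z in (((254,198),p[2]-.037+.024),((254,240),p[2]-.037+.024),((226,228),p[2]-.037+.024),((284,228),p[2]-.037+.024)):
    d=ray(K,T,uv,z)-p; print(uv,(1e3*np.array([np.cos(a)*d[0]+np.sin(a)*d[1],np.sin(a)*d[0]-np.cos(a)*d[1]])).round(1))
E
```

```text
(254, 198) [27.2 -0.2]
(254, 240) [-0.8 -0.2]
(226, 228) [  7.5 -17.5]
(284, 228) [ 7.5 18.4]
```

The front edge is the mount's bottom rim, so the stamp is centred to about 1 mm. Lowering into the tray.

```bash
python3 -m inch '[[[0,0.006,0.004,0.09,0],[0,0,0,0.09,0],[0,0,0,0.06,0],[0,0,0,0.03,0],[0,0,0,0.01,0],[0,0,0,0.005,0],[0,0,0,0,0],[0,0,0,0,0]]]'
```

```text
time_s: 6.0
tcp_pos: [0.6349, -0.1066, 0.0439]
eef_rot: [3.141, -0.001, 0.449]
ft_force: [-0.7, 0.2, -1.0]
width: 0.019
grasp_force: 39.3
```

```bash
python3 -m inch '[[[0,0,0,0.004,0],[0,0,0,0.004,0],[0,0,0,0,0],[0,0,0,0,0]]]'
```

```text
time_s: 6.5
tcp_pos: [0.6347, -0.1066, 0.04]
eef_rot: [-3.141, 0.0, 0.449]
ft_force: [-0.9, -0.8, -0.8]
width: 0.0189
grasp_force: 39.4
```

```bash
python3 -m inch '[[[0.3,0,0,0,0],[0.5,0,0,0,0],[1,0,0,0,0],[1,0,0,0,0],[1,0,0,0,0],[1,0,0,-0.1,0],[1,0,0,-0.1,0],[1,0,0,-0.12,-0.075],[1,0,0,-0.1,-0.1],[1,0,0,0,-0.1],[1,0,0,0,-0.1],[1,0,0,0,-0.1],[1,0,0,0,-0.1],[1,0,0,0,-0.1],[1,0,0,0,-0.1],[1,0,0,0,-0.1],[1,0,0,0,-0.1],[1,0,0,0,0]]]'
python3 look.py t3 top | grep tray; python3 -c "
from h import *
go(.464,.068,.2,113.5)"
```

```text
time_s: 8.75
tcp_pos: [0.6347, -0.1066, 0.2081]
eef_rot: [-3.142, -0.0, 1.979]
ft_force: [-0.3, 0.0, -0.2]
width: 0.085
grasp_force: 0.0
tray [253.8  94.8] 42564 edge [6.030000e-01 5.900000e-02 2.026680e+03 1.271151e+03 8.990800e+01]
tray [164.5  95.1] 879  [  0.879   0.362 165.036  96.322 -11.559]
tray [246.7 195.1] 12106 edge [ 3.88000e-01  9.00000e-02  1.18883e+03  5.84005e+02 -9.09700e+00]
tray [180.4 162.1] 346  [ 0.614  0.265 69.992 69.2   37.005]
tray [111.  203.6] 503  [  0.433   0.485 137.92   89.289  61.958]
tray [173.5 206.9] 436  [  0.445   0.265 103.878  54.789  -7.544]
tray [378.2 219. ] 587  [  0.487  -0.472 149.482  53.587  13.464]
tray [315.5 223.7] 511  [  0.441  -0.25   90.123  86.518 -83.508]
at [ 0.6347 -0.1066  0.2081] yaw 113.26 w 0.0856 t 8.8
shift total [ 0.5695 -0.2196  0.0202] rows 5 each [ 0.1139 -0.0439  0.004 ]
turn total -0.0026
shift in FINAL axes [ 0.5704 -0.2173  0.0202]
```

```bash
python3 -m inch '[[[1,0.114,-0.044,0,-0.003],[1,0.114,-0.044,0,0],[1,0.114,-0.044,0,0],[1,0.114,-0.044,0,0],[1,0.114,-0.044,0,0],[1,0,0,0,0],[1,0,0,0,0]]]'
python3 look.py w3 | grep -v tray; python3 -c "
from h import *
go(.464,.068,.037,113.5)"
```

```text
time_s: 9.68
tcp_pos: [0.4628, 0.0668, 0.2084]
eef_rot: [3.141, 0.0, 1.983]
ft_force: [0.0, -0.6, -0.9]
width: 0.0853
grasp_force: 0.0
wood [256.7 169.2] 1498  [ 4.6500e-01  6.9000e-02  8.0099e+01  2.8696e+01 -6.6429e+01]
wood [376.  190.9] 2504  [ 0.613  0.107 77.966 68.972 26.332]
wood [313.4 322.6] 846  [  0.64   -0.117  91.506  39.567 -60.101]
grip [257.1 179.9] 662  [  0.464   0.072  48.4    15.332 -66.636]
grip [384.3 197.7] 372  [  0.596   0.108  28.006  20.787 -11.629]
grip [317.5 336.7] 295  [  0.619  -0.089  46.551  17.094 -47.523]
cam [0.43  0.141 0.35 ] [[0.92, 0.4, 0.0], [0.38, -0.87, 0.32], [0.13, -0.29, -0.95]]
at [0.463  0.0665 0.2082] yaw 113.62 w 0.0854 t 9.725
shift total [0.0024 0.0039 0.428 ] rows 4 each [0.0006 0.001  0.107 ]
turn total 0.0014
shift in FINAL axes [0.0024 0.0039 0.428 ]
```

View pics/w3.png

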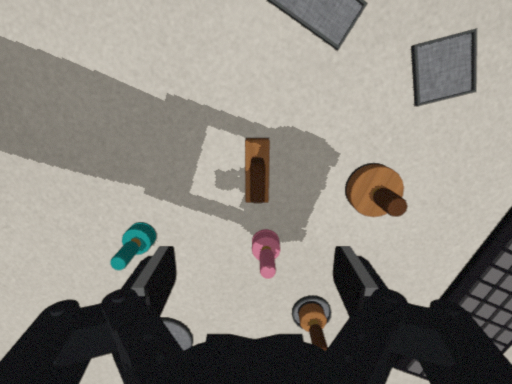

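The long stamp at (257,170) measures 80 x 29 mm, centre (0.465,0.069), axis aligned. The small stamp stands in its tray at (312,310). Grasping the long one.

```bash
python3 -m inch '[[[1,0.004,0.007,0.1,0],[1,0,0,0.1,0],[1,0,0,0.1,0],[1,0,0,0.1,0],[1,0,0,0.028,0],[1,0,0,0,0],[0,0,0,0,0],[0,0,0,0,0],[0,0,0,0,0],[0,0,0,0,0],[0,0,0,0,0],[0,0,0,0,0]]]' 40
python3 -m inch '[[[0,0,0,-0.04,0],[0,0,0,-0.08,0],[0,0,0,-0.09,0],[0,0,0,-0.09,-0.06],[0,0,0,0,-0.1],[0,0,0,0,-0.1],[0,0,0,0,-0.1],[0,0,0,0,-0.1],[0,0,0,0,-0.1],[0,0,0,0,-0.095],[0,0,0,0,0],[0,0,0,0,0]]]'
python3 -c "
from h import *
go(.4455,.265,.16,172.5)"
```

```text
time_s: 11.22
tcp_pos: [0.4646, 0.0695, 0.0372]
eef_rot: [3.141, 0.0, 1.985]
ft_force: [-1.5, -0.1, 5.7]
width: 0.0156
grasp_force: 43.6
time_s: 12.72
tcp_pos: [0.4644, 0.0695, 0.1573]
eef_rot: [3.142, 0.0, 3.01]
ft_force: [-0.5, -0.0, -0.7]
width: 0.0153
grasp_force: 42.7
at [0.4644 0.0695 0.1573] yaw 172.49 w 0.0153 t 12.725
shift total [ 0.1108  0.4784 -0.0068] rows 4 each [ 0.0277  0.1196 -0.0017]
turn total -0.0001
shift in FINAL axes [ 0.1107  0.4785 -0.0068]
```

```bash
python3 -m inch '[[[0,0.022,0.096,0,0],[0,0.022,0.096,0,0],[0,0.022,0.096,0,0],[0,0.022,0.096,0,0],[0,0.022,0.096,0,0],[0,0,0,0,0],[0,0,0,0,0]]]'
python3 look.py w4 |grep tray; python3 -c "
from h import *
go(.4455,.265,.04,172.5)"
```

```text
time_s: 13.6
tcp_pos: [0.4452, 0.2653, 0.1569]
eef_rot: [-3.141, -0.0, 3.013]
ft_force: [0.1, -1.0, -1.5]
width: 0.0155
grasp_force: 42.7
tray [483.3   9. ] 194 edge [ 0.311  0.493 19.77   8.011 23.154]
tray [457.  139.8] 5567 edge [  0.43    0.493 120.791  92.762  62.209]
tray [501.5 164.1] 1331 edge [ 0.464  0.53  85.471 24.863  9.1  ]
tray [256.3 153.4] 1466  [ 0.419  0.267 51.591 48.442 84.136]
tray [252.3 335.1] 26913 edge [6.29000e-01 2.41000e-01 7.13988e+02 2.41010e+02 8.26690e+01]
tray [ 16.4 340.3] 453 edge [  0.635  -0.087  66.342  36.083 -11.679]
at [0.4453 0.265  0.157 ] yaw 172.6 w 0.0154 t 13.65
shift total [-4.000e-04  2.000e-04  2.924e-01] rows 3 each [-0.0001  0.0001  0.0975]
turn total 0.0011
shift in FINAL axes [-4.000e-04  2.000e-04  2.924e-01]
```

View pics/w4.png

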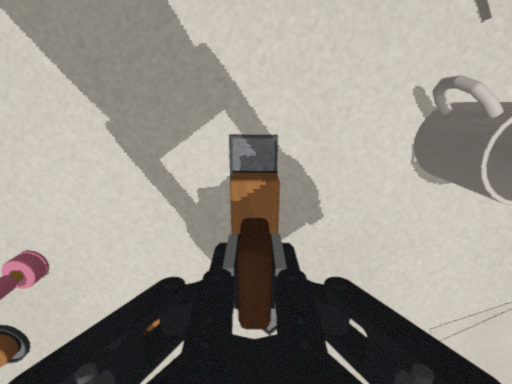

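The stamp is aligned with the long tray; the tray's far edge is at row 134, columns 230–278. Checking the fore-aft fit numerically.

```bash
python3 - <<'E'
from h import *; from workcell import env
f=np.load("pics/w4.npz"); K,T=f["K"],f["T"]; s=env.sense(); p=s["tcp_pos"]; a=s["eef_rot"][2]
for n,uv,z in (("tray outer far",(253,134),.008),("tray L",(229,150),.008),("tray R",(278,150),.008),("mount bottom far",(254,172),p[2]-.0372)):
    d=ray(K,T,uv,z)-p; print(n,(1e3*np.array([np.cos(a)*d[0]+np.sin(a)*d[1],np.sin(a)*d[0]-np.cos(a)*d[1]])).round(1))
E
```

```text
tray outer far [49.8 -0.9]
tray L [ 33.1 -26.3]
tray R [33.2 25.7]
mount bottom far [36.9  0.3]
```

```bash
python3 -m inch '[[[0,0,0,0.09,0],[0,0,0,0.09,0],[0,0,0,0.06,0],[0,0,0,0.035,0],[0,0,0,0.011,0],[0,0,0,0.004,0],[0,0,0,0.0025,0],[0,0,0,0,0],[0,0,0,0,0]]]'
```

```text
time_s: 14.78
tcp_pos: [0.4454, 0.2656, 0.0403]
eef_rot: [3.141, 0.001, 3.014]
ft_force: [0.1, -0.6, 0.7]
width: 0.0155
grasp_force: 43.0
```

```bash
python3 -m inch '[[[0.3,0,0,0,0],[0.5,0,0,0,0],[1,0,0,0,0],[1,0,0,0,0],[1,0,0,0,0],[1,0,0,-0.1,0],[1,0,0,-0.1,0],[1,0,0,-0.12,0],[1,0,0,-0.1,0],[1,0,0,0,0],[1,0,0,0,0]]]'
python3 -c "
from h import *
go(.612,.107,.2)"
```

```text
time_s: 16.15
tcp_pos: [0.4451, 0.2654, 0.2071]
eef_rot: [-3.141, -0.001, 3.014]
ft_force: [1.1, -0.8, -0.3]
width: 0.0854
grasp_force: 0.0
at [0.4451 0.2654 0.2071] yaw 172.68 w 0.0854 t 16.15
shift total [-0.4643 -0.3396  0.0177] rows 5 each [-0.0929 -0.0679  0.0035]
```

```bash
python3 -m inch '[[[1,-0.093,-0.068,0,0],[1,-0.093,-0.068,0,0],[1,-0.093,-0.068,0,0],[1,-0.093,-0.068,0,0],[1,-0.093,-0.068,0,0],[1,0,0,0,0],[1,0,0,0,0]]]'
python3 look.py w5 | grep -v " edge"; python3 -c "
from h import *
go(.612,.107,.037)"
```

```text
time_s: 17.02
tcp_pos: [0.6119, 0.107, 0.2064]
eef_rot: [-3.141, -0.002, 3.014]
ft_force: [-0.2, -0.1, 0.4]
width: 0.0852
grasp_force: 0.0
wood [252.5 173.5] 2280  [ 0.614  0.105 66.41  64.776 -7.323]
wood [ 85.8 212.9] 1302  [  0.638  -0.119  87.635  38.018 -70.873]
grip [252.3 183.4] 490  [ 0.61   0.106 29.064 21.813 -7.323]
grip [ 77.1 218.7] 391  [  0.625  -0.088  34.587  17.19  -64.088]
tray [377.1 155.2] 902  [ 0.616  0.261 69.543 68.075 37.338]
tray [104.1 201.8] 567  [ 0.634 -0.102 59.301 57.008 21.961]
cam [0.532 0.118 0.348] [[0.13, 0.99, -0.0], [0.94, -0.12, 0.31], [0.31, -0.04, -0.95]]
at [0.6118 0.1074 0.207 ] yaw 172.7 w 0.0854 t 17.075
shift total [-0.0007 -0.0009  0.4249] rows 4 each [-0.0002 -0.0002  0.1062]
```

View pics/w5.png

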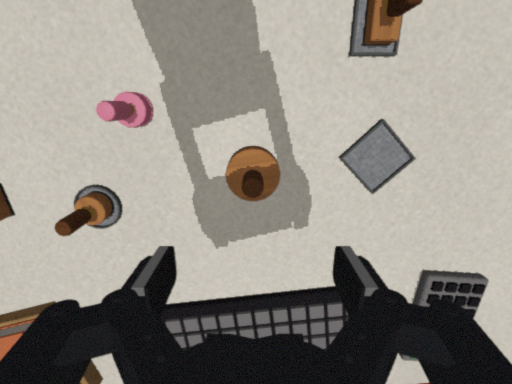

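The big stamp at (252,173) is centred under the tool, and the square tray is at (377,155). The long stamp is inside its tray at (380,25). Grasping the big one.

```bash
python3 -m inch '[[[1,0,0.003,0.1,0],[1,0,0,0.1,0],[1,0,0,0.1,0],[1,0,0,0.1,0],[1,0,0,0.025,0],[1,0,0,0,0],[0,0,0,0,0],[0,0,0,0,0],[0,0,0,0,0],[0,0,0,0,0],[0,0,0,0,0],[0,0,0,0,0]]]' 40
python3 -m inch '[[[0,0,0,-0.04,0],[0,0,0,-0.08,0],[0,0,0,-0.09,0],[0,0,0,-0.09,0],[0,0,0,0,0],[0,0,0,0,0]]]'
python3 -c "
from h import *
go(.444,-.2495,.16)"
```

```text
time_s: 18.58
tcp_pos: [0.6128, 0.1081, 0.0386]
eef_rot: [3.141, 0.001, 3.014]
ft_force: [-1.7, -1.2, 5.4]
width: 0.023
grasp_force: 39.0
time_s: 19.32
tcp_pos: [0.6123, 0.1081, 0.1576]
eef_rot: [-3.142, -0.0, 3.014]
ft_force: [0.1, -1.0, -1.7]
width: 0.0231
grasp_force: 39.3
at [0.6123 0.1081 0.1576] yaw 172.68 w 0.0231 t 19.325
shift total [ 0.3035 -0.9403 -0.0059] rows 8 each [ 0.0379 -0.1175 -0.0007]
```

```bash
python3 -m inch '[[[0,0.034,-0.104,0,0],[0,0.034,-0.104,0,0],[0,0.034,-0.104,0,0],[0,0.034,-0.104,0,0],[0,0.034,-0.104,0,0],[0,0.034,-0.105,0,0],[0,0.034,-0.105,0,0],[0,0.034,-0.105,0,0],[0,0.034,-0.105,0,0],[0,0,0,0,0],[0,0,0,0,0]]]'
python3 look.py w6 |grep tray; python3 -c "
from h import *
go(.444,-.2495,.0415)"
```

```text
time_s: 20.7
tcp_pos: [0.443, -0.2489, 0.157]
eef_rot: [3.141, -0.001, 3.013]
ft_force: [0.1, -0.1, -1.0]
width: 0.0231
grasp_force: 39.6
tray [244.6 171.1] 2164  [ 0.437 -0.248 97.612 73.095 82.644]
tray [ 57.  242.4] 6889 edge [  0.498  -0.488 159.471  93.237  15.167]
tray [257.7 334.4] 28543 edge [ 6.28000e-01 -2.72000e-01  7.16425e+02  2.38128e+02  8.26070e+01]
at [ 0.4433 -0.2486  0.1572] yaw 172.7 w 0.023 t 20.75
shift total [-0.002  -0.002   0.2893] rows 3 each [-0.0007 -0.0007  0.0964]
```

View pics/w6.png

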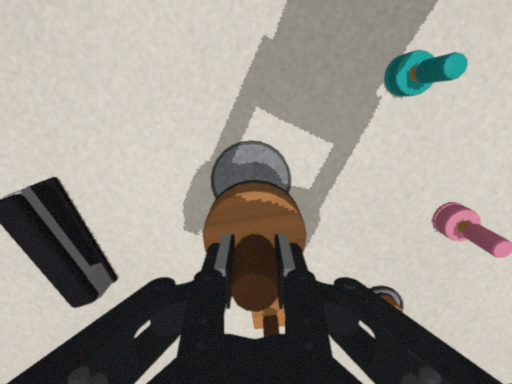

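The big stamp is over its tray, with the tray's far rim at row 141 and its sides at columns 212 and 291. Checking the offset.

```bash
python3 - <<'E'
from h import *; from workcell import env
f=np.load("pics/w6.npz"); K,T=f["K"],f["T"]; s=env.sense(); p=s["tcp_pos"]; a=s["eef_rot"][2]
for n,uv,z in (("tray outer far",(251,141),.008),("tray L",(212,178),.008),("tray R",(291,178),.008),("mount bottom far",(254,182),p[2]-.0386),("mountL",(203,233),p[2]-.0146),("mountR",(305,233),p[2]-.0146)):
    d=ray(K,T,uv,z)-p; print(n,(1e3*np.array([np.cos(a)*d[0]+np.sin(a)*d[1],np.sin(a)*d[0]-np.cos(a)*d[1]])).round(1))
E
```

```text
tray outer far [42.8 -3.4]
tray L [  2.6 -46.3]
tray R [ 2.5 40.3]
mount bottom far [29.7 -0.2]
mountL [  3.2 -32.4]
mountR [ 3.1 31.9]
```

```bash
python3 -m inch '[[[0,0,-0.005,0.09,0],[0,0,0,0.09,0],[0,0,0,0.06,0],[0,0,0,0.034,0],[0,0,0,0.01,0],[0,0,0,0.003,0],[0,0,0,0.002,0],[0,0,0,0,0],[0,0,0,0,0]]]'
```

```text
time_s: 21.88
tcp_pos: [0.4431, -0.2513, 0.0426]
eef_rot: [-3.141, 0.0, 3.014]
ft_force: [-0.6, -0.5, -0.8]
width: 0.0232
grasp_force: 39.7
```

```bash
python3 -m inch '[[[0,0,0,0.003,0],[0,0,0,0,0],[0.3,0,0,0,0],[0.5,0,0,0,0],[1,0,0,0,0],[1,0,0,0,0],[1,0,0,0,0],[1,0,0,-0.1,0],[1,0,0,-0.1,0],[1,0,0,-0.12,0.07],[1,0,0,-0.1,0.1],[1,0,0,0,0.1],[1,0,0,0,0.1],[1,0,0,0,0.1],[1,0,0,0,0.1],[1,0,0,0,0.1],[1,0,0,0,0.1],[1,0,0,0,0.1],[1,0,0,0,0],[1,0,0,0,0]]]'
python3 -c "
from h import *
go(.607,-.248,.2,94.4)"
```

```text
time_s: 24.38
tcp_pos: [0.443, -0.2512, 0.2091]
eef_rot: [-3.142, -0.0, 1.651]
ft_force: [-0.0, -0.1, -0.3]
width: 0.0855
grasp_force: 0.0
at [ 0.443  -0.2512  0.2091] yaw 94.59 w 0.0855 t 24.375
shift total [-0.0248  0.4093  0.0227] rows 3 each [-0.0083  0.1364  0.0076]
turn total 0.0021
shift in FINAL axes [-0.0234  0.4094  0.0227]
```

```bash
python3 -m inch '[[[1,-0.006,0.102,0,0],[1,-0.006,0.102,0,0],[1,-0.006,0.102,0,0],[1,-0.006,0.102,0,0],[1,0,0,0,0],[1,0,0,0,0]]]'
python3 look.py w7 | grep -v " edge"; python3 -c "
from h import *
go(.607,-.248,.037)"
```

```text
time_s: 25.12
tcp_pos: [0.6062, -0.2483, 0.2088]
eef_rot: [-3.141, -0.0, 1.649]
ft_force: [0.2, 0.2, -0.3]
width: 0.0852
grasp_force: 0.0
wood [290.9  44.9] 1315  [  0.634  -0.107  41.828  39.163 -85.514]
wood [123.3 163.7] 2804  [  0.448  -0.25   74.277  71.684 -13.832]
wood [258.  172.6] 1383  [  0.611  -0.25   49.759  44.319 -89.631]
grip [291.6  45.2] 178  [  0.63   -0.116  17.107  12.668 -26.139]
grip [114.2 168.8] 392  [ 0.46  -0.243 28.898 22.478 29.689]
grip [258.5 181.6] 354  [  0.611  -0.245  24.722  17.328 -89.429]
tray [289.1  51.4] 713  [ 0.636 -0.109 59.707 59.411  4.486]
tray [138.2 152.1] 1010  [  0.449  -0.25   88.489  85.572 -62.984]
cam [ 0.6   -0.167  0.35 ] [[1.0, 0.08, -0.0], [0.07, -0.95, 0.32], [0.02, -0.31, -0.95]]
at [ 0.6059 -0.2484  0.2092] yaw 94.44 w 0.0854 t 25.175
shift total [0.0007 0.0028 0.4304] rows 4 each [0.0002 0.0007 0.1076]
```

View pics/w7.png

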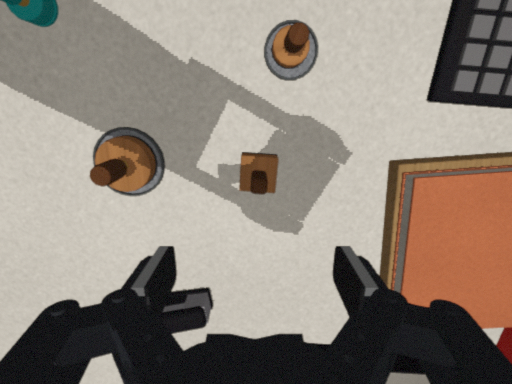

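The square stamp at (258,172) is at (0.610,-0.249), and both mount and grip give a yaw of 90.5°. The big stamp (128,162) and small stamp (290,50) stand in their trays. Fine turn, then grasp.

```bash
python3 -m inch '[[[1,0,0.01,0.1,0.044],[1,0,0,0.1,0],[1,0,0,0.1,0],[1,0,0,0.1,0],[1,0,0,0.03,0],[1,0,0,0,0],[0,0,0,0,0],[0,0,0,0,0],[0,0,0,0,0],[0,0,0,0,0],[0,0,0,0,0],[0,0,0,0,0]]]' 40
python3 -m inch '[[[0,0,0,-0.04,0],[0,0,0,-0.08,0],[0,0,0,-0.09,0],[0,0,0,-0.09,-0.1],[0,0,0,0,-0.1],[0,0,0,0,-0.1],[0,0,0,0,-0.1],[0,0,0,0,0],[0,0,0,0,0]]]'
python3 -c "
from h import *
go(.615,.263,.16,127.2)"
```

```text
time_s: 26.68
tcp_pos: [0.6106, -0.2481, 0.0375]
eef_rot: [3.141, 0.0, 1.578]
ft_force: [-1.5, 0.2, 5.9]
width: 0.0179
grasp_force: 41.7
time_s: 27.8
tcp_pos: [0.6105, -0.248, 0.1575]
eef_rot: [3.141, 0.0, 2.203]
ft_force: [-0.1, -0.1, -0.3]
width: 0.0176
grasp_force: 40.8
at [ 0.6105 -0.248   0.1575] yaw 126.22 w 0.0176 t 27.8
shift total [ 1.024   0.7639 -0.0063] rows 10 each [ 0.1024  0.0764 -0.0006]
turn total -0.0109
shift in FINAL axes [ 1.0107  0.7814 -0.0063]
```

```bash
python3 -m inch '[[[0,0.093,0.0695,0,0],[0,0.093,0.0695,0,0],[0,0.093,0.0695,0,0],[0,0.093,0.0695,0,0],[0,0.093,0.0695,0,0],[0,0.093,0.0695,0,0],[0,0.093,0.0695,0,0],[0,0.093,0.0695,0,0],[0,0.093,0.0695,0,0],[0,0.093,0.0695,0,0],[0,0.093,0.0695,0,0],[0,0,0,0,-0.011],[0,0,0,0,0]]]'
python3 look.py w8 |grep tray; python3 -c "
from h import *
go(.615,.263,.0405,127.2)"
```

```text
time_s: 29.42
tcp_pos: [0.6135, 0.2626, 0.1571]
eef_rot: [-3.141, 0.0, 2.223]
ft_force: [-0.1, 0.1, -1.3]
width: 0.0178
grasp_force: 40.9
tray [136.5  87.6] 1511  [  0.449   0.262 102.666  56.614  -7.228]
tray [260.1 174.2] 2543  [ 0.611  0.267 75.469 56.373 36.452]
tray [449.5 224.7] 1446  [  0.881   0.36  170.415  91.929 -11.576]
tray [476.6 239. ] 4469 edge [  0.89    0.363 151.278  82.723 -11.541]
tray [259.1 334.1] 30953 edge [7.25000e-01 1.14000e-01 7.13151e+02 2.39940e+02 3.73690e+01]
at [0.6136 0.2622 0.1571] yaw 127.31 w 0.0176 t 29.475
shift total [-0.0004  0.0041  0.2916] rows 3 each [-0.0001  0.0014  0.0972]
turn total 0.0012
shift in FINAL axes [-0.0004  0.0041  0.2916]
```

View pics/w8.png

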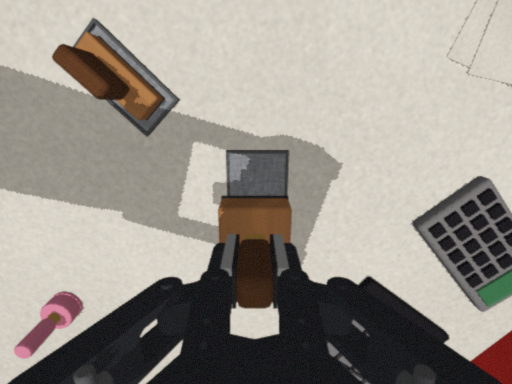

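The square stamp is aligned with its tray (far edge at row 150, columns 226–289). One offset check.

```bash
python3 - <<'E'
from h import *; from workcell import env
f=np.load("pics/w8.npz"); K,T=f["K"],f["T"]; s=env.sense(); p=s["tcp_pos"]; a=s["eef_rot"][2]
for n,uv,z in (("tray outer far",(257,150),.008),("tray L",(226,165),.008),("tray R",(289,165),.008),("mount bottom far",(254,197),p[2]-.0375),("mountL",(219,222),p[2]-.0135),("mountR",(291,222),p[2]-.0135)):
    d=ray(K,T,uv,z)-p; print(n,(1e3*np.array([np.cos(a)*d[0]+np.sin(a)*d[1],np.sin(a)*d[0]-np.cos(a)*d[1]])).round(1))
E
python3 -m inch '[[[0,0,0.004,0.09,0],[0,0,0,0.09,0],[0,0,0,0.06,0],[0,0,0,0.035,0],[0,0,0,0,0],[0,0,0,0,0]]]'
```

```text
tray outer far [33.5  3.3]
tray L [ 17.2 -30.2]
tray R [17.3 37.9]
mount bottom far [19.4  0.2]
mountL [ 11.4 -21.4]
mountR [11.5 23. ]
time_s: 30.22
tcp_pos: [0.6154, 0.2637, 0.0484]
eef_rot: [3.14, 0.0, 2.223]
ft_force: [0.6, 0.4, -0.6]
width: 0.0179
grasp_force: 40.9
```

```bash
python3 -m inch '[[[0,0.004,0.002,0.008,0],[0,0,0,0.007,0],[0,0,0,0.004,0],[0,0,0,0,0],[0,0,0,0,0]]]'
```

```text
time_s: 30.85
tcp_pos: [0.6147, 0.2658, 0.0405]
eef_rot: [3.141, 0.0, 2.224]
ft_force: [-2.4, -0.7, 7.8]
width: 0.0173
grasp_force: 42.0
```

```bash
python3 -m inch '[[[0.3,0,0,0,0],[0.5,0,0,0,0],[1,0,0,0,0],[1,0,0,0,0],[1,0,0,0,0],[1,0,0,-0.08,0],[1,0,0,-0.1,0],[1,0,0,-0.12,0],[1,0,0,-0.14,0],[1,-0.12,0,-0.1,0],[1,-0.12,0,0,0],[1,-0.12,0,0,0],[1,-0.12,0,0,0],[1,-0.12,0,0,0],[1,0,0,0,0],[1,0,0,0,0]]]'
python3 look.py f1; python3 look.py f2 side >/dev/null; python3 -c "
import cv2,numpy as np
a=cv2.imread('pics/f1.png');b=cv2.imread('pics/f2.png')[110:290,100:340];b=cv2.resize(b,(512,384))
cv2.imwrite('pics/f.png',cv2.resize(np.vstack([a,b]),(400,600)))"
```

```text
time_s: 32.85
tcp_pos: [0.7602, 0.0751, 0.2553]
eef_rot: [-3.141, -0.0, 2.224]
ft_force: [-0.0, 0.7, -0.2]
width: 0.0855
grasp_force: 0.0
wood [472.4 271.1] 9857 edge [ 1.15300e+00  9.60000e-02  3.59740e+02  1.85376e+02 -3.61290e+01]
wood [107.9 211.4] 916  [ 0.63  -0.116 79.911 38.33  66.133]
wood [188.3 323.7] 1075  [  0.851  -0.214 125.102  41.384   8.542]
wood [406.6 370.9] 957 edge [ 1.2170e+00 -5.2000e-02  8.4183e+01  7.3000e+01  3.7410e+01]
grip [101.3 216.4] 232  [ 0.64  -0.087 28.578 15.969 73.937]
tray [433.2  59.6] 1173 edge [  0.871   0.319 160.284  28.5   -18.15 ]
tray [429.2   9.4] 374 edge [ 0.815  0.359 39.347 16.812 78.617]
tray [447.8  16.8] 684 edge [ 0.84   0.367 64.763 17.58  78.236]
tray [465.6  24.8] 973 edge [ 0.864  0.371 81.893 18.445 78.196]
tray [474.8  39.6] 981  [ 0.886  0.367 81.581 19.365 78.41 ]
tray [482.2  55.1] 923 edge [ 0.908  0.362 82.356 19.311 78.972]
tray [274.1 291. ] 45963 edge [ 8.62000e-01 -5.30000e-02  9.92467e+02  5.45187e+02  3.74100e+01]
tray [123.3 201.6] 244  [  0.64   -0.102  59.253  54.556 -29.875]
cam [0.711 0.14  0.397] [[0.79, 0.61, -0.0], [0.58, -0.75, 0.32], [0.19, -0.25, -0.95]]
```

View pics/f.png

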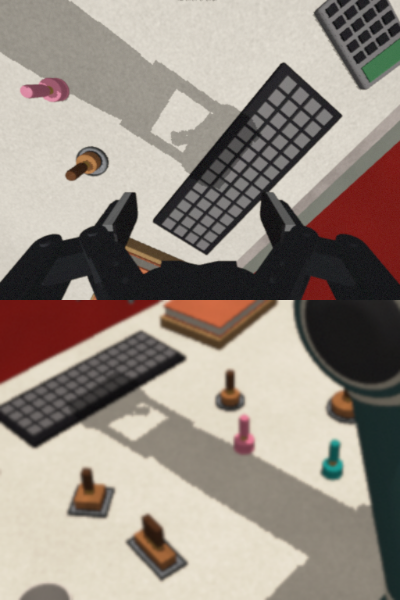

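All four look seated: square (88,490), long (152,545), small (230,395), and big partly behind the arm (343,400). Numeric check from the top camera, with one enlarged crop.

```bash
python3 look.py t9 top | grep -E "wood|tray" ; python3 - <<'E'
from h import *
a=np.load("pics/f2.npz"); im=a["im"][195:305,110:240]; b=np.load("pics/t9.npz"); it=b["im"][140:260,150:350]
x=cv2.resize(im,(520,440),interpolation=cv2.INTER_CUBIC)
cv2.imwrite("pics/g.png",x[...,::-1])
cv2.imwrite("pics/g.png",cv2.resize(np.hstack([x,cv2.resize(it,(733,440),interpolation=cv2.INTER_CUBIC)]),(800,281))[...,::-1])
E
```

```text
wood [369.7  14.3] 9429 edge [ 1.231000e+00 -1.290000e-01  1.670002e+03  1.885140e+02 -8.341600e+01]
wood [346.5 110.1] 2861  [  0.88   -0.327 240.754 184.314 -81.383]
wood [172.2 206. ] 172  [ 0.446  0.268 79.297 33.292 -7.38 ]
wood [475.6 276.7] 2014  [ 3.32000e-01 -8.11000e-01  4.41927e+02  5.41440e+01  9.40000e-02]
wood [315.9 222.8] 248  [  0.444  -0.248  64.004  61.979 -39.418]
tray [251.2 121.2] 50017 edge [5.560000e-01 5.800000e-02 2.025719e+03 1.365458e+03 8.997500e+01]
tray [164.6  95.1] 868  [  0.879   0.362 165.069  94.99  -11.679]
tray [226.6  88.9] 494  [ 9.35000e-01  1.32000e-01  1.52234e+02  9.09010e+01 -8.75280e+01]
tray [102.3 199.1] 218  [  0.442   0.525  77.365  55.325 -13.474]
tray [118.3 207.7] 260  [  0.42    0.463  92.009  76.119 -20.187]
tray [175.1 207.9] 207  [  0.445   0.265 103.861  54.789  -7.544]
tray [378.2 219.1] 581  [  0.486  -0.472 148.601  53.587  13.464]
tray [314.6 225.5] 205  [  0.442  -0.25   87.908  87.673 -39.349]
tray [190.7 366.4] 159  [-0.086  0.125 81.979 39.734  6.453]
```

View pics/g.png

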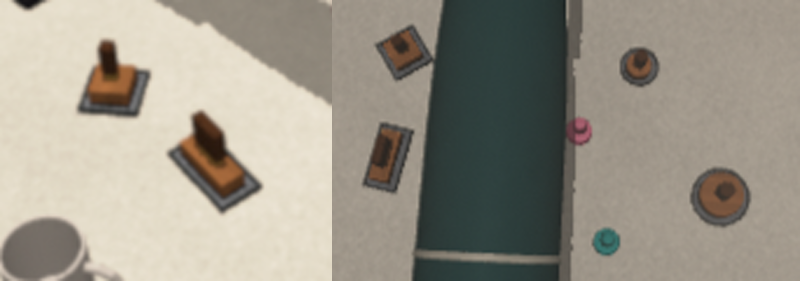

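The crop shows all four stamps upright inside their rims, with margin on every side. The long and big ones are within about 3 mm of their tray centres. Handing in.

```bash
python3 -c "
from workcell import env
print(env.hand_in())"
```

```text
the job is handed in; nothing more can be done
None
```

All four stamps were set down upright inside their matching trays and the job was handed in at about 33 s of the 96 s; the hand-in returned no verdict, and the mug, stapler and look-alikes were not touched.

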